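# Scrape porcelain shards out of a sample feeder trough

### The job

Clear the broken porcelain out of the feeder trough without the fingers touching the sharp shards: lift the scraper block out of its stand, set it down upright on the mat and let go, then take it again across its thickness so that it fits between the trough's walls. Lower it gently onto the deck behind the shards, without pressing hard, wipe every shard off the open end into the catch bin, and finally leave the block standing upright on the mat; leave the other things on the bench where they are.

Things in the scene. Friction and masses are not known exactly. Their poses are not given: they have to be found in the camera images.
- scraper_mid (a point): The scraper block: upright white rectangular block with a dark rubber foot, 60 long (its x) x 30 thick (its y) x 60 tall (its z), about 0.2 kg. This point is its centre, 30 above its underside. At the start it stands on its foot in its stand.
- stand_ref (a point): Fixed scraper stand: foot plate 74 x 74 x 6 with two upright cheeks (50 long along x, 10 thick), 34 apart along y, rising to 64 above the bench. They cover the block's broad faces to near its top (66); its ends (x = +-30) stand free, 5 beyond the cheeks. Point: centre of the foot plate's upper face, under the block; axes as the block's. The block comes out straight up.
- mat_top (a point): Thin dark rubber mat fixed on the bench, 120 x 120, 4 thick. Point: centre of its upper face, z up.
- feeder_ref (a point): Sample feeder, trough on a grey base. Point: on the bench (z = 0) under the trough's middle; x along the trough to its open end, y across. Flat steel deck x -115 to +115, 72 wide between clear side walls (4 thick, 56 high, their top edges flared out to 92 apart, 64 above the deck); low wall, 30 high, at the back end. The deck's height is adjustable: 45 to 57 above the bench. Shards start between x -45 and +85; bare deck behind.
- bin_floor (a point): Grey open catch bin fixed to the feeder under the deck's open end, which ends freely over it 11 inside its near wall. Inside 136 (x, along the trough) x 116 (y); side walls 36, far wall 60 above the bench. Point: centre of its inner floor, 4 above the bench, 172 from feeder_ref along x; same axes.
- shard0_mid (a point): Loose sharp-edged shard of white porcelain, about 24 x 18 x 9, 12 g, lying on the trough's deck; point about at its centre.
- shard1_mid (a point): Loose sharp-edged shard of white porcelain, about 20 x 16 x 10, 12 g, lying on the trough's deck; point about at its centre.
- shard2_mid (a point): Loose sharp-edged shard of white porcelain, about 26 x 14 x 9, 12 g, lying on the trough's deck; point about at its centre.
- shard3_mid (a point): Loose sharp-edged shard of white porcelain, about 18 x 18 x 8, 12 g, lying on the trough's deck; point about at its centre.
- shard4_mid (a point): Loose sharp-edged shard of white porcelain, about 22 x 15 x 10, 12 g, lying on the trough's deck; point about at its centre.
- jar: Bystander, to be left where it stands: squat closed jar, 56 across, 85 tall; origin at the centre of its underside.
- tipbox: Bystander, to be left where it stands: flat-lidded pipette tip box, 82 x 117 x 63; origin at the centre of its underside.
- samplebox: Bystander, to be left where it stands: small lidded sample box, 52 x 82 x 44; origin at the centre of its underside.
- beaker: Bystander, to be left where it stands: open black cup, 90 across, 110 tall; origin at the centre of its underside.
- bottle: Bystander, to be left where it stands: capped bottle, 66 across, 180 tall; origin at the centre of its underside.
- tuberack: Bystander, to be left where it stands: tube rack, 70 x 120 x 35 (47 over the caps); origin at the centre of its underside.

How it is judged (in metres and radians):
On the way, in this order (a step that is already met when the one before it is completed fails the run):
1. the scraper block stands upright on the mat, let go (x of scraper_mid in the frame of mat_top between -0.055 and 0.055 m and y of scraper_mid in the frame of mat_top between -0.055 and 0.055 m and z of scraper_mid in the frame of mat_top between 0.026 and 0.034 m and angle between scraper_mid's own z axis and vertical below 0.1 rad and contact force between scraper and the fingers below 0.1 N), for 0.2 s.
2. the scraper block is between the trough's walls, behind the shards, down on the deck and touching it (x of scraper_mid in the frame of feeder_ref between -0.115 and -0.02 m and y of scraper_mid in the frame of feeder_ref between -0.01 and 0.01 m and z of scraper_mid in the frame of feeder_ref below 0.093 m and contact force between scraper and trough above 0.5 N and angle between the y axis of scraper_mid and the x axis of feeder_ref, either way round below 0.2 rad and angle between scraper_mid's own z axis and vertical below 0.2 rad), for 0.02 s.
3. all five shards lie in the catch bin (x of shard0_mid in the frame of feeder_ref between 0.104 and 0.24 m and y of shard0_mid in the frame of feeder_ref between -0.058 and 0.058 m and z of each of shard0_mid, shard1_mid, shard2_mid, shard3_mid, shard4_mid in the frame of feeder_ref below 0.04 m and x of shard1_mid in the frame of feeder_ref between 0.104 and 0.24 m and y of shard1_mid in the frame of feeder_ref between -0.058 and 0.058 m and x of shard2_mid in the frame of feeder_ref between 0.104 and 0.24 m and y of shard2_mid in the frame of feeder_ref between -0.058 and 0.058 m and x of shard3_mid in the frame of feeder_ref between 0.104 and 0.24 m and y of shard3_mid in the frame of feeder_ref between -0.058 and 0.058 m and x of shard4_mid in the frame of feeder_ref between 0.104 and 0.24 m and y of shard4_mid in the frame of feeder_ref between -0.058 and 0.058 m), for 0.1 s.
At the end, for the whole second after the job is handed in: All five shards lie in the catch bin (centres inside its walls and below 40 mm above the bench), and the scraper block stands upright (within 0.1 rad) at rest on the mat, its centre within 55 mm of the mat's centre along both of the mat's sides, let go (all of step 1 and all of step 3 and linear speed of scraper below 0.02 m/s); the robot touches nothing.
It fails at once if the fingers touch a shard (contact force between the fingers and shard0 above 0.3 N or contact force between the fingers and shard1 above 0.3 N or contact force between the fingers and shard2 above 0.3 N or contact force between the fingers and shard3 above 0.3 N or contact force between the fingers and shard4 above 0.3 N).
It fails at once if the scraper block is pressed on the trough with more than 80 N (contact force between scraper and trough above 80 N).
It fails at once if a bystander is shifted by more than 20 mm (distance of any of jar, tipbox, samplebox, beaker, bottle, tuberack from where it was at the start of the episode above 0.02 m).
It also fails if it takes over 69 s, if anything falls off the work surface, if the arm or the gripper's body presses on something with over 40 N, if the wrist force passes 120 N, or if a joint passes its speed limit or range.

### The arm

A 6-joint arm with a two-finger parallel gripper is mounted at the origin on the work surface. World frame = base frame: x ahead of the robot, y to its left, z up, the work surface at z = 0. Lengths are in m, angles in degrees, forces in N, time in s.
With the tool pointing down it reaches from about 0.25 to 0.725 m from the base axis. Payload 9.7 kg.
Tool frame: the origin (TCP) lies midway between the tips of the shut fingers; the grasp point (between the pads) lies bot.hold_point_z behind it (bot.hold_point_z is the distance from the TCP to the grasp point, in m); z points along the fingers, y is the line along which they close (so a half turn about z gives the same grasp; the last joint's range is limited). The gripper opens to 85 mm and grips with 20 to 120 N. Pads are 22 mm wide; open, the fingers measure 114 mm over their backs; the gripper's body (76 mm by 85 mm) begins 54 mm behind the grasp point. The pads swing forward as they close: fully open they stand 13 mm farther back than shut.
Start: joints at [73.224, 4.979, 10.078, 95.1, 0, 90], TCP at [0.159, 0.527, 0.231] pointing down, gripper open.
Joint ranges: [-179.16, 179.16], [-48.56, 103.87], [-65.8, 70.77], [-126.05, 130.52], [-82.76, 87.17], [-180, 180]. Speed limits (degrees/s): [127.2, 127.2, 147.25, 180, 180, 180].

### API

Orientations are given as [roll, pitch, yaw] about the fixed x, y, z axes, in that order (R = Rz(yaw) Ry(pitch) Rx(roll)).
In Python, from workcell import bot, camera, camera_model, ticket gives the robot as it stands.
- The arm moves only by the tool send_rows, never from a script. Its argument "targets" is text: rows parted by semicolons, each of 5 numbers parted by spaces: the shift along the tool's x, y, z in mm, then the turn about the tool's z in degrees, then the closure in counts, from 0 (fully open) to 255 (shut). A call has 1 to 20 rows; each row is the pose to reach, as a shift and turn from the pose commanded when the call began, along the tool's axes at that moment; what a row does not reach only later rows make up. A row lasts 1/8 s, in which the tool goes at most 62.5 mm and 10.7 degrees, less where a joint would pass 70% of its speed; a pose out of reach is approached as far as the arm can. A call with a gripper value outside its range is refused whole. The fingers move at their own pace and stop on an object; "newtons" is the grip in N (left out, the last holds). Time passes only in rows, so rows that repeat a pose let the fingers close. It gives the time, the measured TCP pose, the force, the opening and the grip force at its end, in the units of the state.
- bot.get_obs(): the state, without advancing time (a new reading comes with each control period).
- camera(name): name is "side" or "top" or "wrist"; returns the picture (420x560x3 uint8, blue, green, red); there is no depth.
- camera_model(name): a dict with "K" (3x3 intrinsics, pixels), "pose" (4x4, takes a point from camera to world coordinates); the wrist camera has in their place "T_tool_cam" (4x4, takes a point from camera to tool coordinates, whose origin is the TCP and whose axes are the flange's). Camera axes: x right, y down, z forward; pixel columns grow to the right and rows downward; lengths in m; the calibration is good to about 2 mm. A picture is of the moment at which its call begins: read the wrist's pose just before it. camera_model takes no time and is no camera call.
- ticket.job_done(): hands the job in; it is judged then, once.
The state is a dict: "time": time; "q": joint angles; "qd": joint speeds; "joint_efforts": joint torques, N m; "ee_pos": TCP position; "tcp_rot": TCP orientation; "wrist_force": force on the tool from outside, world axes, zero at the start; "torque": the same for the moment, N m; "opening": finger opening in m; "grasp_force": force on a finger pad.
Only numpy, scipy, OpenCV 4.12 (cv2) and the standard library are available. Lean on these libraries where they do the work, as an engineer would, in place of code of your own. Each camera call takes 0.05 s, during which the arm holds its last target. There are 200 camera calls.

## Working session

There is one attempt and no reset: what is moved stays moved. The work goes in short steps, Python scripts to look and compute and a tool call to move; the robot and the scene stay as the last step left them, time stands still between calls to the robot, and variables do not carry over. Pictures are saved under pics/ and viewed, at most 10 in all, crops included, and the job is handed in when it is done.

Besides the shell and the picture viewer there is one more tool, called after "Request:" as a command line: name --argument value ..., lists and objects as JSON in quotes. send_rows: Moves the arm, as the interface text tells. Its arguments: {"type":"object","properties":{"targets":{"type":"string"},"newtons":{"type":"number"}},"required":["targets"]}

```bash
ls; mkdir -p pics; python3 - <<'E'
from workcell import bot,camera,camera_model
import cv2,numpy as np
o=bot.get_obs();print(o['ee_pos'],o['tcp_rot'],o['opening'],bot.hold_point_z)
for n in('top','side','wrist'):
    cv2.imwrite(f'pics/{n}0.png',camera(n))
    m=camera_model(n);print(n,{k:np.round(v,4).tolist() for k,v in m.items()})
E
```

```text
pics
[0.15869779 0.52635816 0.23057491] [-1.79923089e+02  4.25886651e-04  1.63221307e+02] 0.08550836067846955 0.0187
top {'K': [[441.7978, 0.0, 287.4332], [0.0, 441.7978, 213.6203], [0.0, 0.0, 1.0]], 'pose': [[-0.0212, -0.9865, 0.1624, 0.3406], [-0.9998, 0.0214, -0.001, -0.004], [-0.0025, -0.1624, -0.9867, 1.1233], [0.0, 0.0, 0.0, 1.0]]}
side {'K': [[412.3677, 0.0, 281.2875], [0.0, 412.3677, 209.4695], [0.0, 0.0, 1.0]], 'pose': [[-0.998, -0.0359, 0.0512, 0.4843], [-0.0622, 0.6645, -0.7447, 0.7864], [-0.0073, -0.7464, -0.6654, 0.7617], [0.0, 0.0, 0.0, 1.0]]}
wrist {'K': [[310.3253, 0.0, 283.0496], [0.0, 310.3253, 202.3589], [0.0, 0.0, 1.0]], 'T_tool_cam': [[-0.0012, -0.9565, -0.2919, 0.0734], [1.0, -0.0007, -0.0017, -0.001], [0.0014, -0.2919, 0.9565, -0.1423], [0.0, 0.0, 0.0, 1.0]]}
```

View pics/top0.png

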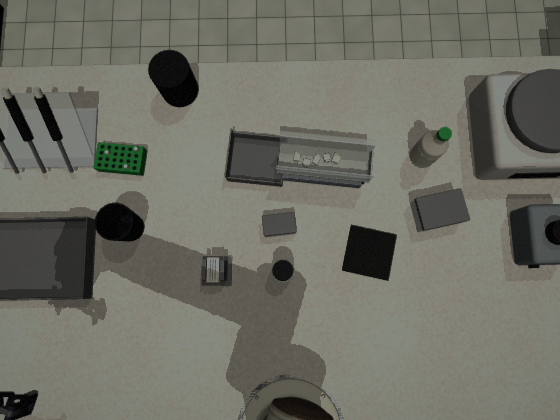

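View pics/side0.png

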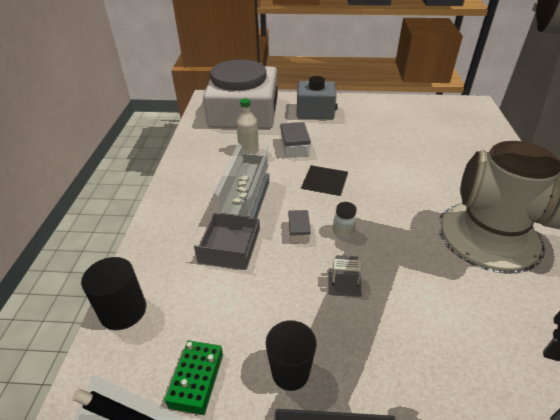

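```bash
python3 - <<'E'
import cv2,numpy as np
t=cv2.imread('pics/top0.png')
a=cv2.resize(t[120:200,215:385],None,fx=4.7,fy=4.7,interpolation=cv2.INTER_CUBIC)
b=cv2.resize(t[245:295,190:250],None,fx=4.4,fy=4.4,interpolation=cv2.INTER_CUBIC)
c=cv2.resize(t[215:290,330:410],None,fx=2.9,fy=2.9,interpolation=cv2.INTER_CUBIC)
o=np.zeros((600,800,3),np.uint8)
o[:a.shape[0],:a.shape[1]]=a
y=a.shape[0]+2
o[y:y+b.shape[0],:b.shape[1]]=b[:600-y]
o[y:y+c.shape[0],300:300+c.shape[1]]=c[:600-y]
print(a.shape,y)
cv2.imwrite('pics/crop1.png',o)
E
```

```text
(376, 799, 3) 378
```

View pics/crop1.png

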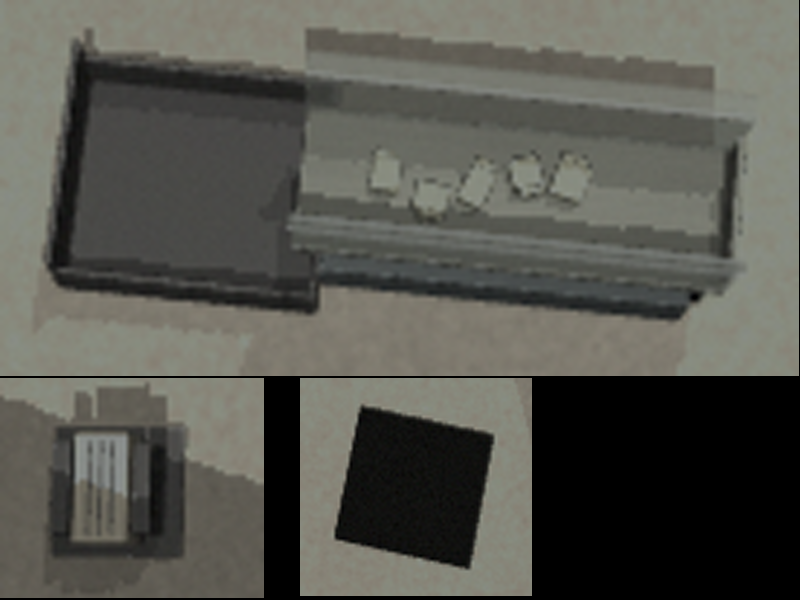

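```bash
cat >h.py <<'E'
from workcell import bot,camera,camera_model,ticket
import cv2,numpy as np
from scipy.spatial.transform import Rotation as R
def tool():
    o=bot.get_obs();T=np.eye(4);T[:3,:3]=R.from_euler('xyz',o['tcp_rot'],degrees=True).as_matrix();T[:3,3]=o['ee_pos'];return T
def ray(n,uv,z,T=None):
    m=camera_model(n);P=m['pose'] if n!='wrist' else T@m['T_tool_cam']
    d=P[:3,:3]@np.linalg.solve(m['K'],[*uv,1]);return P[:3,3]+d*(z-P[2,3])/d[2]
def proj(n,p,T=None):
    m=camera_model(n);P=m['pose'] if n!='wrist' else T@m['T_tool_cam']
    c=m['K']@(P[:3,:3].T@(np.array(p)-P[:3,3]));return c[:2]/c[2]
def shift(p,T=None):  # world point -> tool shift, mm, for the TCP
    T=tool() if T is None else T;return T[:3,:3].T@(np.array(p)-T[:3,3])*1000
E
python3 - <<'E'
from h import *
A=lambda u,v:(215+u/4.7,120+v/4.7)
B=lambda u,v:(190+u/4.4,245+(v-378)/4.4)
C=lambda u,v:(330+(u-300)/2.9,215+(v-378)/2.9)
np.set_printoptions(precision=4,suppress=True)
print('block',[ray('top',B(*p),.066) for p in((101,487),(103,433),(99,541),(75,433),(129,433))])
print('mat',[ray('top',C(*p),.004) for p in((415,486.5),(361,405),(494,435),(470,568),(335,538))])
print('rim',[ray('top',A(*p),.115) for p in((308,70),(290,228),(745,265),(755,97))])
print('binfar',[ray('top',A(*p),.06) for p in((75,42),(50,268))])
print('mid',ray('top',A(524,165),.115))
print('shards',[ray('top',A(*p),.056) for p in((386,172),(432,197),(477,182),(526,176),(571,178))])
T=tool();print('shift', shift(np.array([.2175,.1586,.25])))
E
```

```text
block [array([0.3832, 0.1748, 0.066 ]), array([0.4123, 0.1739, 0.066 ]), array([0.3544, 0.1757, 0.066 ]), array([0.4126, 0.1891, 0.066 ]), array([0.412 , 0.1598, 0.066 ])]
mat [array([ 0.4209, -0.211 ,  0.004 ]), array([ 0.4936, -0.1671,  0.004 ]), array([ 0.4645, -0.2826,  0.004 ]), array([ 0.3496, -0.2548,  0.004 ]), array([ 0.3778, -0.1394,  0.004 ])]
rim [array([0.697 , 0.0074, 0.115 ]), array([0.6146, 0.0179, 0.115 ]), array([ 0.5906, -0.2087,  0.115 ]), array([ 0.6778, -0.2183,  0.115 ])]
binfar [array([0.7349, 0.1326, 0.06  ]), array([0.6107, 0.1458, 0.06  ])]
mid [ 0.6447 -0.1003  0.115 ]
shards [array([ 0.6603, -0.0324,  0.056 ]), array([ 0.646 , -0.0565,  0.056 ]), array([ 0.6537, -0.0806,  0.056 ]), array([ 0.6564, -0.1068,  0.056 ]), array([ 0.6548, -0.1307,  0.056 ])]
shift [-162.4662 -335.2177  -18.9045]
```

```bash
python3 - <<'E'
from h import *
print(shift([.383,.175,.231]).round(1))
E
```

```text
[-316.2 -271.7    0. ]
```

Request:
send_rows --targets "-40 -34 0 9 0;-80 -68 0 19 0;-120 -102 0 29 0;-160 -136 0 39 0;-200 -170 0 49 0;-240 -204 0 58 0;-280 -240 0 67 0;-316 -272 0 75 0;-316 -272 0 75 0;-316 -272 0 75 0;-316 -272 0 75 0" --newtons 50

```text
time: 1.52
ee_pos: [0.3823, 0.1758, 0.2312]
tcp_rot: [-180.0, -0.0, 88.4]
wrist_force: [0.7, 0.0, -0.5]
opening: 0.0856
grasp_force: 0.0
```

```bash
python3 - <<'E'
from h import *
T=tool();np.save('T1.npy',T);im=camera('wrist');cv2.imwrite('pics/w1.png',im)
o=bot.get_obs();print(o['ee_pos'],o['tcp_rot'],o['q'],o['wrist_force'])
print(proj('wrist',[.383,.175,.066],T),proj('wrist',[.413,.175,.066],T))
E
```

```text
[0.38230743 0.17584344 0.23125741] [-1.79991181e+02 -3.87334182e-03  8.83635432e+01] [ 2.46952053e+01 -1.25474844e+01 -6.50728404e+00  9.60463861e+01
  7.38317072e-03  1.16331661e+02] [0.39943699 0.24776449 0.99533866]
[283.24725359 183.30204786] [312.74524644 182.4420596 ]
```

View pics/w1.png

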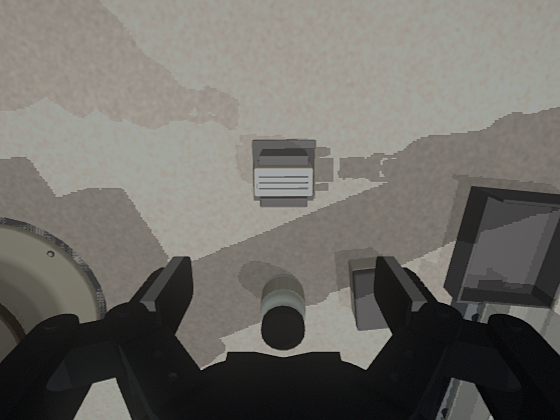

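Request:
send_rows --targets "0 1 50 0 0;0 1 100 0 0;0 1 140 0 0;0 1 170 0 0;0 1 190 0 0;0 1 200 0 0;0 1 200 0 0;0 1 200 0 0;0 1 200 0 120;0 1 200 0 200;0 1 200 0 255;0 1 200 0 255;0 1 200 0 255;0 1 200 0 255" --newtons 40

```text
time: 3.32
ee_pos: [0.3842, 0.1751, 0.0321]
tcp_rot: [179.9, -0.0, 88.2]
wrist_force: [-0.8, 0.3, 6.3]
opening: 0.0597
grasp_force: 44.3
```

Request:
send_rows --targets "0 0 -10 0 255;0 0 -30 0 255;0 0 -60 0 255;0 0 -100 0 255;0 0 -140 0 255;0 0 -170 0 255;-40 5 -170 0 255;-85 11 -170 0 255;-135 17 -170 0 255;-185 23 -170 0 255;-235 29 -170 0 255;-285 36 -170 0 255;-335 42 -170 0 255;-370 46 -170 0 255;-384 48 -170 0 255;-384 48 -170 0 255;-384 48 -170 0 255;-384 48 -170 0 255"

```text
time: 5.58
ee_pos: [0.42, -0.2094, 0.2015]
tcp_rot: [180.0, -0.0, 88.3]
wrist_force: [0.6, 0.3, -2.7]
opening: 0.0591
grasp_force: 44.0
```

```bash
python3 - <<'E'
from h import *
T=tool();np.save('T2.npy',T);im=camera('wrist');cv2.imwrite('pics/w2.png',im)
o=bot.get_obs();print(o['ee_pos'],o['tcp_rot'],o['q'],o['opening'])
m=(im.max(2)<45).astype('uint8')
n,l,s,c=cv2.connectedComponentsWithStats(m)
print([(s[i].tolist(),c[i].round(1).tolist()) for i in range(1,n) if s[i,4]>1500])
print(proj('wrist',[.4205,-.211,.004],T))
E
```

```text
[ 0.41995209 -0.20954372  0.20150966] [1.79983293e+02 3.68295361e-03 8.82985824e+01] [-2.65200739e+01 -6.57401843e+00 -4.65288276e+00  9.19044261e+01
  3.66978932e-03  6.51813437e+01] 0.05944754475496257
[([238, 145, 99, 74, 3351], [290.9, 186.8]), ([0, 269, 560, 151, 44111], [292.6, 369.2])]
[283.03986245 177.17449938]
```

View pics/w2.png

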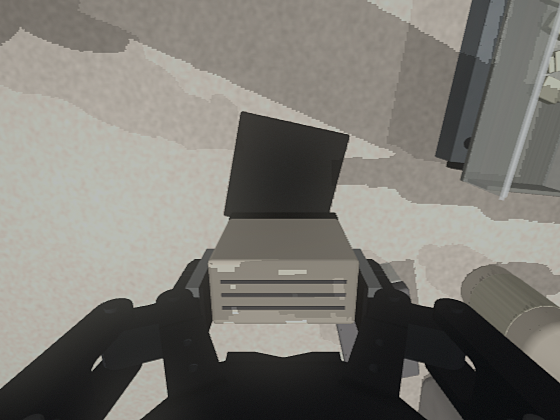

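Request:
send_rows --targets "0 0 50 0 255;0 0 95 0 255;0 0 130 0 255;0 0 152 0 255;0 0 162 0 255;0 0 167 0 255;0 0 170 0 255;0 0 171 0 255;0 0 172 0 255;0 0 172 0 255"

```text
time: 6.88
ee_pos: [0.4202, -0.2106, 0.0301]
tcp_rot: [179.9, 0.0, 88.2]
wrist_force: [-1.0, -0.7, 3.7]
opening: 0.0598
grasp_force: 44.7
```

Request:
send_rows --targets "0 0 0 0 0;0 0 0 0 0;0 0 0 0 0;0 0 -10 0 0;0 0 -40 0 0;0 0 -80 0 0;0 0 -90 -10 0;0 0 -90 -20 0;0 0 -90 -30 0;0 0 -90 -40 0;0 0 -90 -50 0;0 0 -90 -60 0;0 0 -90 -70 0;0 0 -90 -80 0;0 0 -90 -90 0;0 0 -90 -90 0;0 0 -90 -90 0"

```text
time: 9.0
ee_pos: [0.4199, -0.2104, 0.1196]
tcp_rot: [-180.0, 0.0, 178.0]
wrist_force: [-0.8, -0.4, -0.3]
opening: 0.0857
grasp_force: 0.0
```

```bash
python3 - <<'E'
from h import *
T=tool();im=camera('wrist');s=camera('side')
o=bot.get_obs();print(o['ee_pos'],o['tcp_rot'],o['q'],o['opening'])
print(proj('wrist',[.4205,-.211,.064],T))
u,v=map(int,proj('side',[.42,-.21,.05]))
v0=max(v-90,0);c=cv2.resize(s[v0:v0+180,u-65:u+65],(433,600),interpolation=cv2.INTER_CUBIC)
w=cv2.resize(im[:,100:460],(360,420))
O=np.zeros((600,800,3),np.uint8);O[:,:433]=c;O[:420,435:795]=w
cv2.imwrite('pics/m3.png',O)
E
```

```text
[ 0.41988822 -0.21038562  0.11944157] [-1.79996502e+02  6.44221848e-03  1.78081988e+02] [-2.66129331e+01 -6.79234557e+00 -1.39043307e+01  8.28807005e+01
 -4.86351312e-04 -2.46949212e+01] 0.08493189664024792
[284.53352441 222.03372743]
```

View pics/m3.png

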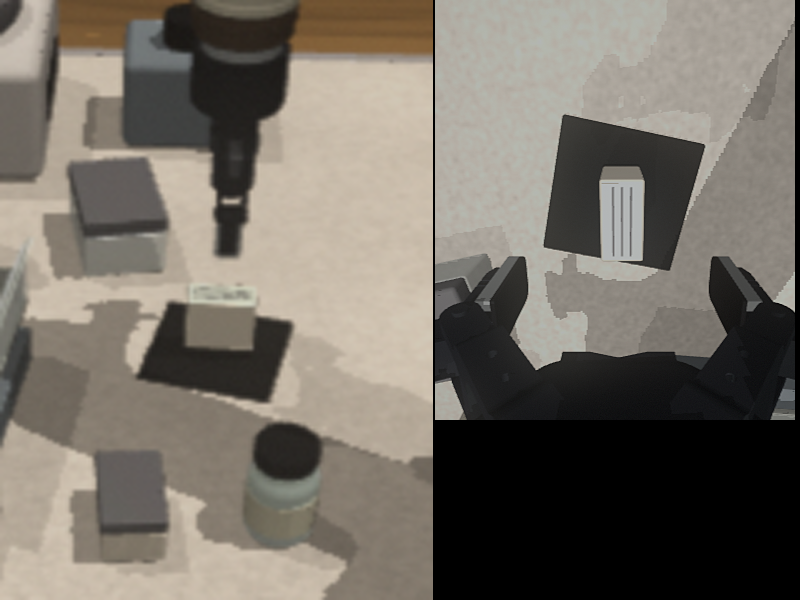

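Request:
send_rows --targets "0 0 40 0 0;0 0 65 0 0;0 0 77 0 0;0 0 80 0 0;0 0 80 0 0;0 0 80 0 100;0 0 80 0 170;0 0 80 0 255;0 0 80 0 255;0 0 80 0 255;0 0 80 0 255;0 0 80 0 255" --newtons 60

```text
time: 10.6
ee_pos: [0.4201, -0.2104, 0.0397]
tcp_rot: [-180.0, 0.0, 178.2]
wrist_force: [-0.4, 1.8, 6.2]
opening: 0.0294
grasp_force: 61.6
```

Request:
send_rows --targets "0 0 -10 0 255;0 0 -40 0 255;0 0 -90 0 255;0 0 -140 0 255;0 0 -180 0 255;0 0 -200 0 255;-40 5 -200 1 255;-80 12 -200 2 255;-120 20 -200 3 255;-160 28 -200 3 255;-200 34 -200 3 255;-217 37 -200 3 255;-217 37 -200 3 255;-217 37 -200 3 255;-217 37 -200 3 255"

```text
time: 12.48
ee_pos: [0.6372, -0.1804, 0.2399]
tcp_rot: [-180.0, 0.0, 175.2]
wrist_force: [0.6, 0.1, -2.3]
opening: 0.0287
grasp_force: 60.8
```

```bash
python3 - <<'E'
from h import *
T=tool();np.save('T4.npy',T);im=camera('wrist')
o=bot.get_obs();print(o['ee_pos'],o['tcp_rot'],o['q'],o['opening'])
cv2.imwrite('pics/w4.png',cv2.resize(im,(800,600),interpolation=cv2.INTER_CUBIC))
E
```

```text
[ 0.63727951 -0.18038707  0.23994165] [-1.79988853e+02  3.49642759e-02  1.75194787e+02] [-1.58027520e+01  2.17707953e+01  3.10300067e+01  9.92227629e+01
 -4.27179423e-03 -1.09975369e+01] 0.02927028746502255
```

View pics/w4.png

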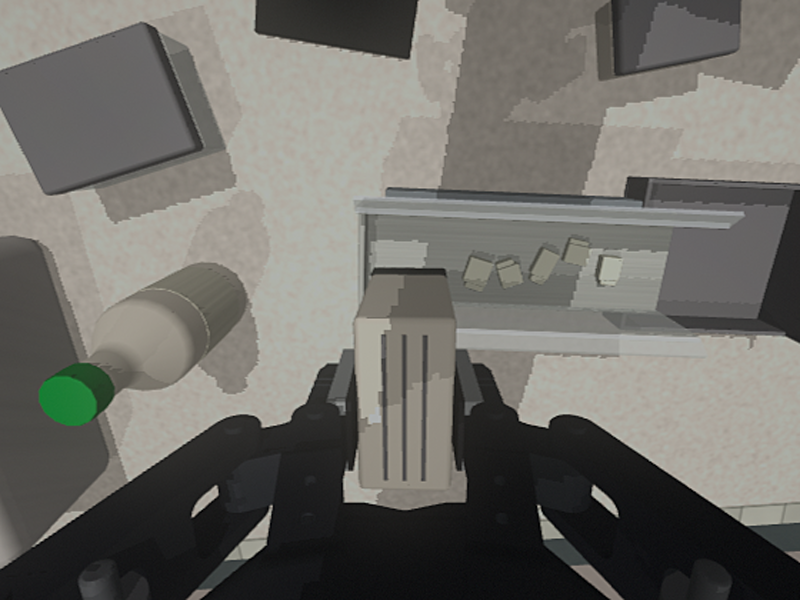

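```bash
python3 - <<'E'
from h import *
np.set_printoptions(precision=4,suppress=True)
T=np.load('T4.npy')
im=cv2.imread('pics/w4.png')
c=cv2.resize(im[175:375,345:765],(798,380),interpolation=cv2.INTER_CUBIC)
cv2.imwrite('pics/w4c.png',c)
m=camera_model('wrist');P=T@m['T_tool_cam'];mt=camera_model('top');Q=mt['pose']
for a,b in zip([(386,172),(432,197),(477,182),(526,176),(571,178)],[(609,270),(576,250),(545,264),(510,272),(478,271)]):
    u=(215+a[0]/4.7,120+a[1]/4.7);v=(b[0]*.7,b[1]*.7)
    d1=Q[:3,:3]@np.linalg.solve(mt['K'],[*u,1]);d2=P[:3,:3]@np.linalg.solve(m['K'],[*v,1])
    s=np.linalg.lstsq(np.c_[d1,-d2],P[:3,3]-Q[:3,3],rcond=None)[0]
    p1=Q[:3,3]+s[0]*d1;p2=P[:3,3]+s[1]*d2;print((p1+p2)/2,p1-p2)
E
```

```text
[ 0.6581 -0.0322  0.0643] [-0.0005 -0.     -0.0001]
[ 0.6426 -0.0562  0.0633] [0.0024 0.0002 0.0007]
[ 0.6499 -0.0799  0.0666] [0.0014 0.0001 0.0004]
[ 0.653  -0.1057  0.0673] [0.0002 0.     0.0001]
[ 0.6504 -0.1292  0.0686] [0.0013 0.0001 0.0004]
```

View pics/w4c.png

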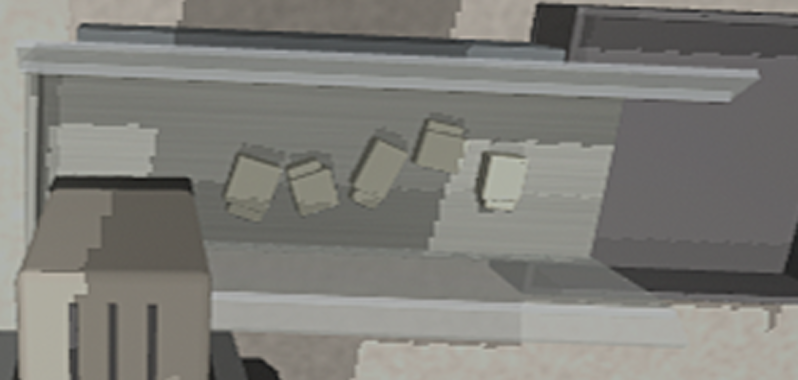

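```bash
cat >fit.py <<'E'
from h import *
from scipy.optimize import least_squares
np.set_printoptions(precision=4,suppress=True)
T=np.load('T4.npy')
W=lambda u,v:((345+u/1.9)*.7,(175+v/1.9)*.7)
A=lambda u,v:(215+u/4.7,120+v/4.7)
D=[('wrist',W(20,47),(-.115,.046,.064)),('wrist',W(757,70),(.115,.046,.064)),('wrist',W(686,345),(.115,-.046,.064)),
('wrist',W(592,257),(.115,-.036,0)),('wrist',W(686,310),(.115,-.039,.056)),
('top',A(308,70),(.115,-.046,.064)),('top',A(290,228),(.115,.046,.064)),('top',A(745,265),(-.115,.046,.064)),('top',A(755,97),(-.115,-.046,.064))]
def res(p):
    c,s=np.cos(p[2]),np.sin(p[2]);r=[]
    for n,uv,(x,y,z) in D:
        r.append(proj(n,[p[0]+c*x-s*y,p[1]+s*x+c*y,z+p[3]],T)-uv)
    return np.array(r).ravel()
f=least_squares(res,[.645,-.1,1.48,.052],loss='soft_l1')
print(f.x,np.degrees(f.x[2]));print(res(f.x).reshape(-1,2).round(1))
E
python3 fit.py
```

```text
[ 0.646  -0.0985  1.453   0.054 ] 83.25217500361357
[[-0.9 -0. ]
 [ 0.   0.6]
 [ 0.9 -1.3]
 [ 0.3 -1.8]
 [-2.9  1.2]
 [-1.3 -3.7]
 [-1.4  0. ]
 [-0.3  1.3]
 [ 0.1 -0.6]]
```

Request:
send_rows --targets "1 0 20 2 255;1 0 50 2 255;1 0 75 2 255;1 0 95 2 255;1 0 110 2 255;1 0 120 2 255;1 0 125 2 255;1 0 130 2 255;1 0 130 2 255"

```text
time: 13.65
ee_pos: [0.6369, -0.18, 0.1093]
tcp_rot: [180.0, 0.0, 173.2]
wrist_force: [-0.7, 0.6, -1.7]
opening: 0.0295
grasp_force: 60.9
```

Request:
send_rows --targets "0 0 4 0 255;0 0 8 0 255;0 0 11 0 255;0 0 13 0 255;0 0 14 0 255;0 0 15 0 255;0 0 15 0 255"

```text
time: 14.52
ee_pos: [0.6369, -0.18, 0.0943]
tcp_rot: [-180.0, -0.0, 173.2]
wrist_force: [-0.2, 0.3, -3.0]
opening: 0.029
grasp_force: 60.9
```

Request:
send_rows --targets "0 0 1 0 255;0 0 2 0 255;0 0 3 0 255;0 0 3.5 0 255;0 0 4 0 255;0 0 4 0 255"

```text
time: 15.28
ee_pos: [0.637, -0.18, 0.0912]
tcp_rot: [-180.0, 0.0, 173.2]
wrist_force: [-2.8, 0.9, 5.7]
opening: 0.0291
grasp_force: 61.6
```

Request:
send_rows --targets "0 4 0 0 255;0 10 0 0 255;0 18 0 0 255;0 26 0 0 255;0 34 0 0 255;0 42 0 0 255;0 50 0 0 255;0 58 0 0 255;0 66 0 0 255;0 74 0 0 255;0 82 0 0 255;0 90 0 0 255;0 90 0 0 255"

```text
time: 16.9
ee_pos: [0.6482, -0.0903, 0.0911]
tcp_rot: [-180.0, 0.1, 173.3]
wrist_force: [-0.0, -0.7, 5.7]
opening: 0.0289
grasp_force: 61.3
```

Request:
send_rows --targets "0 8 0 0 255;0 16 0 0 255;0 24 0 0 255;0 32 0 0 255;0 40 0 0 255;0 48 0 0 255;0 56 0 0 255;0 64 0 0 255;0 71 0 0 255;0 78 0 0 255;0 84 0 0 255;0 90 0 0 255;0 96 0 0 255;0 102 0 0 255;0 107 0 0 255;0 112 0 0 255;0 116 0 0 255;0 120 0 0 255;0 120 0 0 255"

```text
time: 19.27
ee_pos: [0.6622, 0.0285, 0.0911]
tcp_rot: [-180.0, 0.1, 173.2]
wrist_force: [-0.5, -2.6, 6.1]
opening: 0.0289
grasp_force: 61.1
```

```bash
python3 - <<'E'
from h import *
T=tool();np.save('T5.npy',T);im=camera('wrist');t=camera('top')
cv2.imwrite('pics/w5.png',im)
O=np.zeros((600,800,3),np.uint8)
O[:315,:420]=cv2.resize(im,(420,315),interpolation=cv2.INTER_AREA)
s=camera('side')
O[:315,425:795]=cv2.resize(s[140:280,180:344],(370,315),interpolation=cv2.INTER_CUBIC)
O[320:600,:595]=cv2.resize(t[120:200,215:385],(595,280),interpolation=cv2.INTER_CUBIC)
cv2.imwrite('pics/m5.png',O)
E
```

```text
(no output)
```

View pics/m5.png

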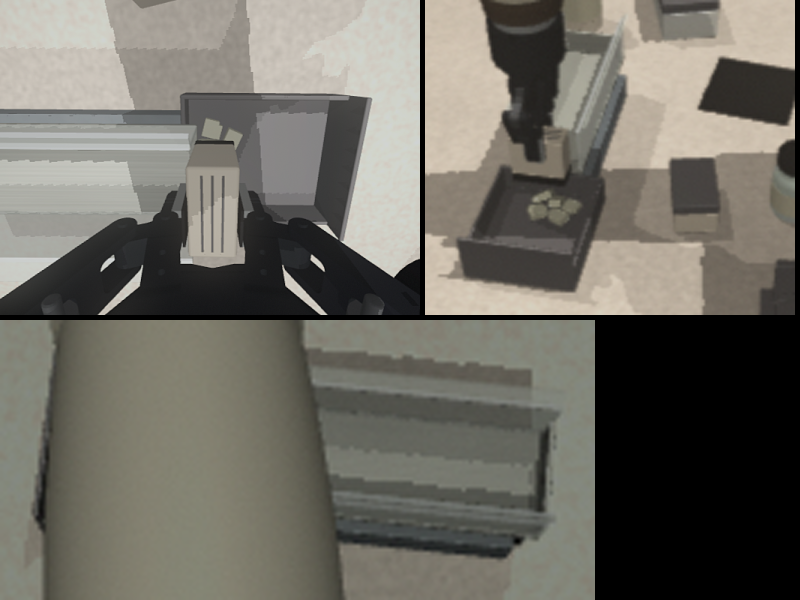

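Request:
send_rows --targets "0 0 -10 0 255;0 0 -40 0 255;0 0 -80 0 255;0 0 -120 0 255;0 0 -150 0 255;25 -31 -150 0 255;55 -69 -150 0 255;87 -109 -150 0 255;120 -150 -150 0 255;152 -191 -150 0 255;180 -226 -150 0 255;200 -251 -150 0 255;212 -266 -150 0 255;212 -266 -150 0 255;212 -266 -150 0 255;212 -266 -150 0 255"

```text
time: 21.42
ee_pos: [0.4203, -0.2101, 0.2401]
tcp_rot: [180.0, -0.0, 173.3]
wrist_force: [-0.0, 0.5, -2.7]
opening: 0.0289
grasp_force: 61.0
```

Bottom contact expected at TCP 0.0397 (200 mm down); meanwhile I lower most of the way.

Request:
send_rows --targets "0 0 40 0 255;0 0 90 0 255;0 0 135 0 255;0 0 165 0 255;0 0 185 0 255;0 0 194 0 255;0 0 198 0 255;0 0 200 0 255;0 0 200.5 0 255;0 0 201 0 255;0 0 201 0 255"

```text
time: 22.8
ee_pos: [0.42, -0.2108, 0.0397]
tcp_rot: [-180.0, 0.0, 173.2]
wrist_force: [0.2, -0.4, -0.8]
opening: 0.0289
grasp_force: 61.0
```

Request:
send_rows --targets "0 0 0.5 0 255;0 0 0.5 0 255;0 0 0.5 0 0;0 0 0.5 0 0;0 0 0.5 0 0;0 0 0.5 0 0;0 0 -10 0 0;0 0 -40 0 0;0 0 -90 0 0;0 0 -130 0 0;0 0 -160 0 0;0 0 -160 0 0;0 0 -160 0 0;0 0 -160 0 0"

```text
time: 24.55
ee_pos: [0.4194, -0.2104, 0.1983]
tcp_rot: [180.0, -0.1, 173.2]
wrist_force: [-0.4, -0.7, 0.6]
opening: 0.0855
grasp_force: 0.0
```

```bash
python3 - <<'E'
from h import *
T=tool();w=camera('wrist');t=camera('top');s=camera('side')
print(bot.get_obs()['ee_pos'])
O=np.zeros((600,800,3),np.uint8)
O[:315,:420]=cv2.resize(w,(420,315),interpolation=cv2.INTER_AREA)
O[:315,425:795]=cv2.resize(s[140:280,180:360],(370,315),interpolation=cv2.INTER_CUBIC)
O[320:600,:595]=cv2.resize(t[120:200,215:385],(595,280),interpolation=cv2.INTER_CUBIC)
cv2.imwrite('pics/m6.png',O)
E
```

```text
[ 0.41950262 -0.21049206  0.19862179]
```

View pics/m6.png

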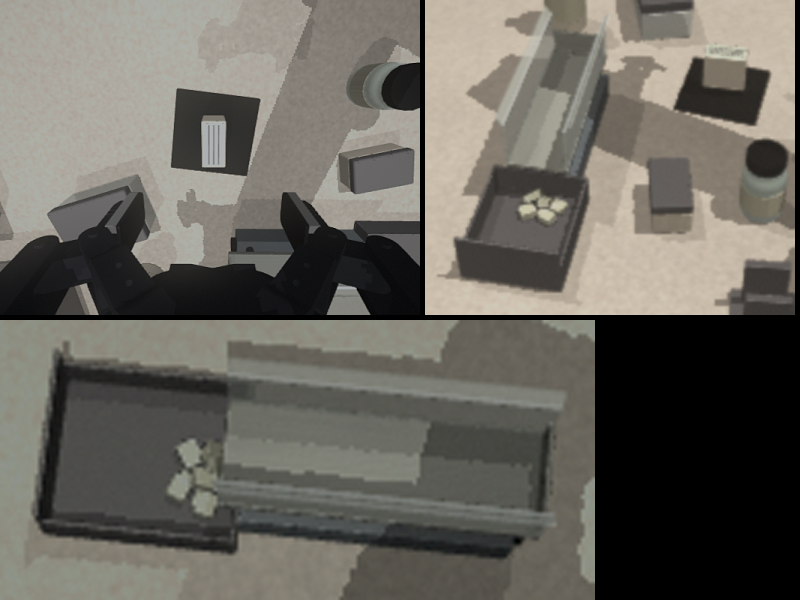

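```bash
python3 -c "
from workcell import ticket
print(ticket.job_done())"
```

```text
the job is handed in; nothing more can be done
None
```

The job is handed in at about 25 s of the 69 s: the last pictures show the deck bare, all five shards in the catch bin, and the scraper block upright and let go on the mat; no verdict was returned.

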